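# Close the marking fixture on a steel plate and fire the marker

## Task

Push the yellow carriage along its bed by its black handle so that it slides the steel plate into the grey hood until the plate is fully home on the length stop hidden inside, and hold it pressed there for about a second, firmly (some 10 N more than sliding takes) but never with more than 35 N. Leave the carriage closed on the plate, then squeeze the orange trigger of the red marker fully against its grip for about half a second and let it spring back. Do not touch the plate with the fingers, do not pull the trigger before the plate is home, and leave the pipe, disc and can where they are.

Things in the scene. Friction and masses are not known exactly. Their poses are not given: they have to be found in the camera images.
- station: Blue base slab of the marking fixture, 120 mm (its x) by 540 mm (its y), 20 mm high, fixed to the bench. Origin on the bench under the bed, x away from the robot, y along the slide from the carriage to the hood, z up; the slab runs from y = -330 to +210 mm. The bed that the plate lies on is its top, at z = 20 mm.
- hood_mouth (a point): Middle of the mouth of the grey hood with a yellow brow, 20 mm straight above the station's origin; looks along the station's -y. The tunnel is 96 mm wide, 16 mm high, 75 mm deep. Out of sight inside, a rigid preset stop lies across the bed 20 to 60 mm beyond the mouth, different each time; only pushing the plate against it finds it. The carriage face is then 110 to 70 mm before the mouth.
- seat_pin (a joint): Sprung part-present pin (1 to 2 N) in the hidden stop, m: 0 when nothing touches it, 0.006 when the plate is fully home on the stop. It does not show where the stop is.
- plate: Loose dark steel plate 70 mm (x) by 130 mm (y) by 10 mm with three 11 mm bolt holes in a row along its length, about 0.45 to 0.7 kg, lying flat on the bed between the carriage and the stop, up to 6 degrees askew and 4 mm off the middle. Origin at the centre of its underside, y along its length. Pushing it over the bed takes 2 to 5 N; the carriage's flat face squares it up.
- carriage: Yellow carriage, 122 mm wide and 80 mm long, on the bed; slides along the station's y only, 210 mm of travel. Origin at the lower middle of its flat steel pusher face (80 mm wide, 30 mm high), at bed height, x = 0 in the station's frame; the face looks along +y, axes as the station's. Sliding friction 4.5 N, plus the plate's; it stays where it is left.
- carriage_handle (a point): Top centre of the black upright handle bar on the carriage: 60 mm wide along the station's x, 22 mm thick along its y; the bar stands free for the upper 63 mm below this point, which is 117 mm above the bench. The pusher face is 45 mm ahead of it along +y. Take it from above, closing along the station's y.
- trigger (a joint): Orange trigger of the marker, rad: 0 released, 0.26 fully squeezed. Sprung: about 2 N at the pad to start, 6 N for full travel; springs back when let go. It counts as fully squeezed above 0.21.
- trigger_pad (a point): Middle of the trigger blade, 95 mm above the bench, where it is squeezed. The blade is 85 mm long, 10 mm thick, 24 mm high; it points along the station's -x from its upright hinge, which lies 55 mm from this point along the station's +x, and swings along +y towards the grip. The pad moves about 14 mm.
- grip_mid (a point): Middle of the fixed black pistol grip, 95 mm above the bench, at x = -55, y = 119 mm in the station's frame: 100 mm long along its x, 28 mm thick along its y, 34 mm high. Grip and released blade together measure 60 mm along y (46 mm squeezed), 54 mm free height below; straddle both from above, closing along y. The red marker body beside them reaches 119 mm above the bench.
- pipe: Bystander: steel pipe offcut standing on end, 48 mm diameter, 90 mm high. Origin at the centre of its foot.
- disc: Bystander: reddish grinding disc lying flat, 110 mm diameter, 6 mm thick. Origin at the centre of its underside.
- can: Bystander: yellow spray can, 66 mm diameter, 150 mm high. Origin at the centre of its foot.
Not all that is in view belongs to the job. Of the things that look like the plate, the middle-sized one is meant.

How it is judged:
By the outcome, as a careful person would: the job done as asked, in the order asked, and still so for the second after the job is handed in, with the robot touching nothing.
It also fails if it takes over 54 s, if anything falls off the work surface, if the arm or the gripper's body presses on something with over 40 N, if the wrist force passes 120 N, or if a joint passes its speed limit or range.

## Robot

A 7-joint arm with a two-finger parallel gripper is mounted at the origin on the work surface. World frame = base frame: x ahead of the robot, y to its left, z up, the work surface at z = 0. Lengths are in mm, angles in rad, forces in N, time in s.
With the tool pointing down it reaches from about 400 to 900 mm from the base axis. Payload 5.6 kg.
Tool frame: the origin (TCP) lies midway between the tips of the shut fingers; the grasp point (between the pads) lies 19 mm behind it; z points along the fingers, y is the line along which they close (so a half turn about z gives the same grasp; the last joint's range is limited). The gripper opens to 92 mm and grips with 3 to 60 N. Pads are 20 mm wide; open, the fingers measure 128 mm over their backs; the gripper's body (75 mm by 189 mm) begins 69 mm behind the grasp point.
Start: joints at [-1.225, 0.468, -0.012, 1.603, 0.006, 1.071, -0.056], TCP at [246.442, 601.478, 214.592] pointing down, gripper open.
Joint ranges: [-2.53, 2.53], [-0.31, 2.02], [-1.57, 1.55], [0.28, 2.44], [-1.29, 4.43], [0.15, 1.84], [-2.92, 2.92]. Speed limits (rad/s): [2.57, 2.57, 3.14, 3.14, 3.14, 3.14, 3.14].

## Interface

Orientations are given as a unit quaternion [w, x, y, z].
In Python, from bench import monitor, eyes, arm, finder gives the robot as it stands.
- The arm moves only by the tool arm_command, never from a script. Its argument "deltas" is a list of rows, each a list of 3 entries, a list of its own where there are three numbers: the turn, a rotation vector about the tool's x, y, z in degrees, then the shift along the tool's x, y, z in cm, then the opening, from -1 (shut) to 1 (fully open). In form: [[[ax, ay, az], [tx, ty, tz], grip], ...]. A call has 1 to 10 rows; each row shifts and turns the commanded pose from where the row before left it, along the tool's axes as they then stand; what a row does not reach is not made up. A row lasts 1/12 s, in which the tool goes at most 41.7 mm and 7.16 degrees, less where a joint would pass 70% of its speed; a pose out of reach is approached as far as the arm can. A call with a gripper value outside its range is refused whole. The fingers move at their own pace and stop on an object; "force" is the grip in N (left out, the last holds). Time passes only in rows, so rows that do not move let the fingers close. It gives the time, the measured TCP pose, the force, the opening and the grip force at its end, in the units of the state.
- monitor.state(): the state, without advancing time (a new reading comes with each control period).
- eyes.camera(name): name is "scene" or "side" or "wrist"; returns a dict with "color" (480x640x3 uint8, red, green, blue), "K" (3x3 intrinsics, pixels), "R" (3x3) and "t" (3): a world point X has camera coordinates R X + t. Camera axes: x right, y down, z forward; pixel columns grow to the right and rows downward; lengths in mm; the calibration is good to about 2 mm. A picture is of the moment at which its call begins. There is no depth.
- arm.job_done(): hands the job in; it is judged then, once.
Trained networks look in a picture, given as the dict that the camera call returned (one of the last four; its "shot" number tells which), for a name from the list of things; names that differ only in an ending like _2 or _b are one class to them, and where a whole thing is asked for, a point or a joint stands for the part that bears it (a point fixed in the world has none). Each returns a list of dicts, best first, with "confidence" (0 to 1); they miss things now and then, are a little off and sometimes report something else, mostly with a low value. They report only what shows in the picture. A call takes as long as a camera call. They do not tell look-alikes from the thing itself.
- finder.regions_of(picture, query): "pixels" (480x640 bool, what is visible of it) and "rect" ([left, top, right, bottom] in pixels, round what is visible of it).
The state is a dict: "time": time; "joints": joint angles; "qvel": joint speeds; "effort": joint torques, N m; "position": TCP position; "ee_rot": TCP orientation; "contact_force": force on the tool from outside, world axes, zero at the start; "ft_torque": the same for the moment, N m; "width": opening from 0.0 (shut) to 1.0 (fully open); "grip_force": force on a finger pad.
Only numpy, scipy, OpenCV 4.12 (cv2) and the standard library are available. Lean on these libraries where they do the work, as an engineer would, in place of code of your own. Each camera call takes 0.05 s, during which the arm holds its last target. There are 200 camera calls.

## Working session

There is one attempt and no reset: what is moved stays moved. The work goes in short steps, Python scripts to look and compute and a tool call to move; the robot and the scene stay as the last step left them, time stands still between calls to the robot, and variables do not carry over. Pictures are saved under pics/ and viewed, at most 10 in all, crops included, and the job is handed in when it is done.

Besides the shell and the picture viewer there is one more tool, called after "Request:" as name(argument=value, ...), one argument or row to a line, values as JSON. arm_command: Moves the arm, as the interface text tells. Its arguments: {"type":"object","properties":{"deltas":{"type":"array","items":{"type":"array"}},"force":{"type":"number"}},"required":["deltas"]}

```bash
mkdir -p pics; ls; cat > h.py <<'E'
import numpy as np, cv2, pickle
from bench import monitor, eyes, arm, finder
def shot(n,tag):
    p=eyes.camera(n); cv2.imwrite(f'pics/{tag}.png',p['color'][:,:,::-1]); pickle.dump(p,open(f'pics/{tag}.pkl','wb')); return p
def onplane(p,uv,z):
    K,R,t=map(np.array,(p['K'],p['R'],p['t'])); d=R.T@np.linalg.inv(K)@np.array([uv[0],uv[1],1.]); c=-R.T@t
    return c+d*(z-c[2])/d[2]
def proj(p,X):
    q=np.array(p['K'])@(np.array(p['R'])@np.array(X,float)+np.array(p['t'])); return q[:2]/q[2]
E
python3 - <<'E'
from h import *
print(monitor.state())
a=shot('scene','sc1'); b=shot('side','sd1')
for n,p in(('scene',a),('side',b)):
    print(n,-np.array(p['R']).T@np.array(p['t']))
    for q in ['station','carriage','carriage_handle','plate','trigger','trigger_pad','pipe','disc','can']:
        for r in finder.regions_of(p,q)[:3]:
            m=r['pixels'];ys,xs=np.nonzero(m); print(q,round(r['confidence'],2),np.round(r['rect']),len(xs),xs.mean().round(),ys.mean().round())
E
```

```text
pics
{'time': 0.0, 'joints': array([-1.22500283,  0.46837091, -0.01161346,  1.6036298 ,  0.00599301,
        1.07140196, -0.05629983]), 'qvel': array([ 0.00025756,  0.00191993,  0.00035132,  0.00096068, -0.00129565,
       -0.00119326, -0.00058542]), 'effort': array([ 1.39648073e-03, -5.20565593e+01, -1.20717121e-02, -2.43749356e+01,
       -5.67267719e-02,  1.71990454e-02,  1.53179485e-04]), 'position': array([246.23049872, 600.91815936, 213.64186962]), 'ee_rot': array([-1.15592746e-04,  1.93202872e-01,  9.81158429e-01, -8.80128739e-04]), 'contact_force': array([-0.3775755 , -0.1801102 ,  0.71168835]), 'ft_torque': array([-0.04055271, -0.0572063 ,  0.04465655]), 'grip_force': 0.0, 'width': 1.002095284555616}
scene [973.80877151 546.06792362 556.84327774]
carriage 0.87 [249. 154. 317. 210.] 2486 283.0 186.0
carriage_handle 0.7 [253. 152. 318. 212.] 2380 283.0 186.0
plate 0.83 [ 68. 258. 199. 317.] 5007 136.0 287.0
plate 0.65 [433. 257. 491. 285.] 1046 461.0 270.0
plate 0.61 [293. 217. 339. 262.] 1341 317.0 239.0
trigger 0.82 [368. 234. 414. 264.] 645 393.0 249.0
trigger_pad 0.71 [368
[... 346 characters left out ...]
. 458. 412.] 21082 325.0 298.0
carriage 0.8 [377. 171. 450. 238.] 3132 414.0 207.0
carriage 0.65 [219. 170. 460. 409.] 21171 325.0 298.0
carriage_handle 0.77 [377. 172. 451. 237.] 3137 414.0 207.0
plate 0.96 [209. 177. 275. 236.] 2697 239.0 207.0
plate 0.65 [325. 240. 399. 288.] 2030 364.0 264.0
plate 0.64 [384. 358. 468. 425.] 2741 425.0 391.0
trigger 0.94 [300. 273. 360. 310.] 929 332.0 291.0
trigger_pad 0.65 [306. 273. 360. 308.] 884 333.0 292.0
trigger_pad 0.24 [236. 258. 281. 296.] 945 254.0 273.0
pipe 0.82 [300. 185. 328. 238.] 1352 313.0 212.0
disc 0.96 [235. 259. 285. 294.] 1030 254.0 273.0
can 0.7 [147. 244. 209. 358.] 5266 178.0 300.0
can 0.17 [378. 172. 450. 236.] 3270 414.0 207.0
```

View pics/sc1.png

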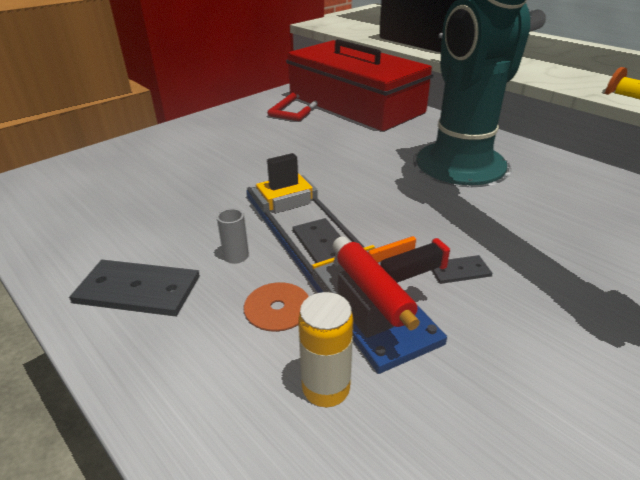

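View pics/sd1.png

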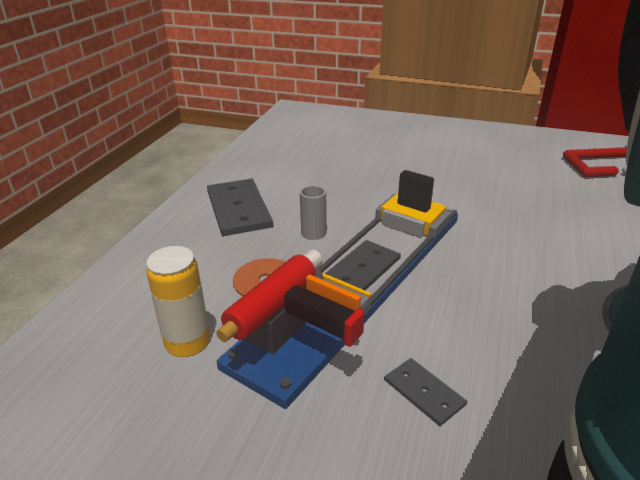

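The scene view shows the slab running from the carriage (283,186) to its near end (412,340), with the middle plate at (317,239) on the bed, and the trigger at (393,249). The large and small plates are decoys. The side view agrees: carriage (414,207), plate (364,264), trigger (332,291), can and disc beyond the slab.

```bash
python3 - <<'E'
import cv2,numpy as np
a=cv2.imread('pics/sc1.png')[140:380,235:455]; b=cv2.imread('pics/sd1.png')[160:415,205:465]
A=cv2.resize(a[:,:],None,fx=1.8,fy=1.8,interpolation=cv2.INTER_CUBIC);B=cv2.resize(b,None,fx=1.54,fy=1.54,interpolation=cv2.INTER_CUBIC)
# fit: each 400 wide
im=np.zeros((600,800,3),np.uint8); im[:A.shape[0],:A.shape[1]]=A; im[:B.shape[0],400:400+B.shape[1]]=B[:, :400]
cv2.imwrite('pics/c1.png',im)
E
```

```text
(no output)
```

View pics/c1.png

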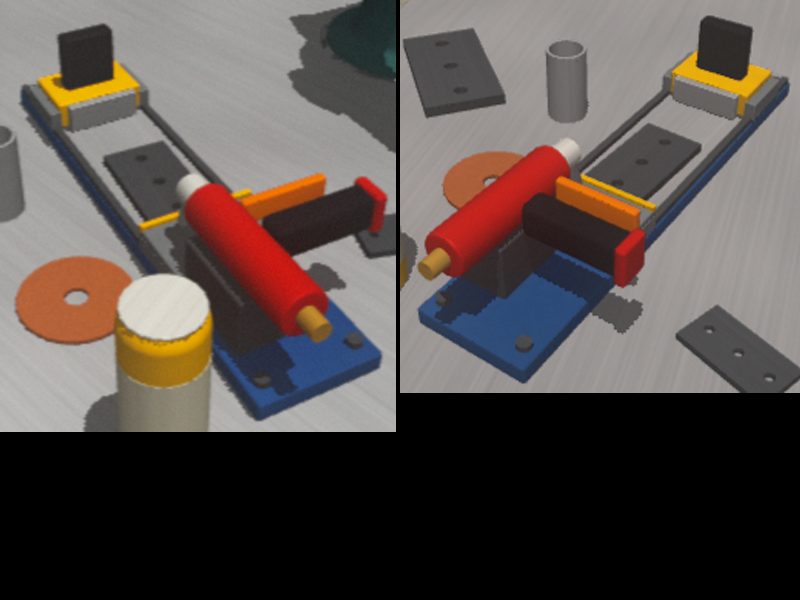

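The composite shows the slab's hood-end corners at scene (379,366)/(447,336) and side (217,363)/(286,402), and the far corners at scene (247,191) and side (458,215). The handle's front face is clear in both views.

```bash
cat > fit.py <<'E'
from h import *
from scipy.optimize import least_squares
a=pickle.load(open('pics/sc1.pkl','rb'));b=pickle.load(open('pics/sd1.pkl','rb'))
S=lambda u,v:(235+u/1.8,140+v/1.8); D=lambda u,v:(205+(u-400)/1.54,160+v/1.54)
P=[(a,S(259,406),(60,210,20)),(a,S(381,352),(-60,210,20)),(b,D(418,312),(60,210,20)),(b,D(525,372),(-60,210,20)),
(a,S(22,92),(60,-330,20)),(b,D(789,84),(-60,-330,20))]
H=[(a,S(65,87),(30,-34,54)),(a,S(113,80),(-30,-34,54)),(b,D(697,72),(30,-34,54)),(b,D(749,79),(-30,-34,54)),
(a,S(60,38),(30,-34,117)),(a,S(111,27),(-30,-34,117)),(b,D(700,22),(30,-34,117)),(b,D(751,29),(-30,-34,117))]
def W(q,X): c,s=np.cos(q[2]),np.sin(q[2]); return np.array([q[0]+c*X[0]-s*X[1],q[1]+s*X[0]+c*X[1],X[2]])
def res(q):
    r=[proj(p,W(q,X))-uv for p,uv,X in P]+[proj(p,W(q,(X[0],X[1]+q[3],X[2])))-uv for p,uv,X in H]
    return np.ravel(r)
if __name__=='__main__':
    best=min((least_squares(res,[500,300,y,-200],loss='soft_l1') for y in np.arange(-3,3,.7)),key=lambda s:s.cost)
    q=best.x; print(q,np.degrees(q[2])); print(res(q).reshape(-1,2).round(1))
    np.save('q.npy',q)
    print('handle',W(q,(0,q[3]-45,117)),'grip',W(q,(-55,119,95)))
    st=monitor.state(); from scipy.spatial.transform import Rotation as Ro
    o=st['ee_rot']; M=Ro.from_quat([o[1],o[2],o[3],o[0]]).as_matrix(); print('toolx',M[:,0],'tooly',M[:,1])
    for p,n in((a,'sc'),(b,'sd')):
        im=p['color'][:,:,::-1].copy()
        def box(x0,x1,y0,y1,z0,z1,col):
            c=[tuple(int(round(v*4)) for v in proj(p,W(q,(x,y,z)))) for x in(x0,x1) for y in(y0,y1) for z in(z0,z1)]
            for i in range(8):
                for k in(1,2,4):
                    if not i&k: cv2.line(im2,c[i],c[i|k],col,1)
        im2=cv2.resize(im,None,fx=4,fy=4,interpolation=cv2.INTER_CUBIC)
        box(-60,60,-330,210,0,20,(0,255,0)); s=q[3]
        box(-30,30,s-56,s-34,54,117,(255,255,0)); box(-105,-5,105,133,78,112,(0,255,255)); box(-85,0,73,83,83,107,(255,0,255))
        c0=(940,560) if n=='sc' else (820,640)
        cv2.imwrite(f'pics/o_{n}.png',cv2.resize(im2[c0[1]:c0[1]+1020,c0[0]:c0[0]+1040],(400,392),interpolation=cv2.INTER_AREA))
    cv2.imwrite('pics/o1.png',np.hstack([cv2.imread('pics/o_sc.png'),cv2.imread('pics/o_sd.png')]))
E
python3 fit.py
```

```text
[ 505.35092572   97.64151726   -6.56496538 -215.51564778] -376.144808849877
[[ 0.9  0.7]
 [ 2.4  0.5]
 [-0.7 -2.3]
 [ 0.2 -0.5]
 [-1.7 -1.4]
 [ 1.7 -1.9]
 [ 0.1  1.2]
 [ 0.1 -1.8]
 [ 0.9 -5. ]
 [-3.3 -0.3]
 [ 0.6  0.6]
 [ 0.   0.2]
 [ 1.4 -2.9]
 [-0.9  1.2]]
handle [ 432.91039275 -152.59991     117.        ] grip [485.60986557 227.2420209   95.        ]
toolx [-9.25342273e-01  3.79132796e-01 -3.24902135e-05] tooly [3.79132793e-01 9.25342273e-01 5.68990470e-05]
```

View pics/o1.png

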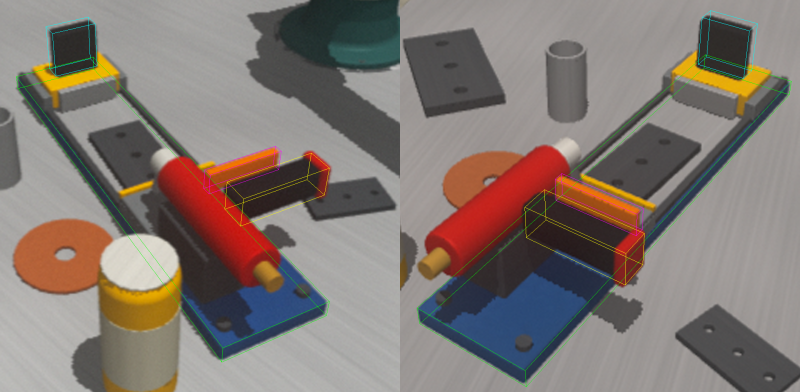

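The overlay fits: the slab, grip and trigger boxes lie on the image. The station is at (505, 98) with yaw −16.1°. I'll move towards the carriage and refine with the wrist camera.

Request:
arm_command(
  deltas=[
    [[0,0,-6.1],[0,0,0],1],
    [[0,0,0],[-3.5,-2.0,0],1],
    [[0,0,0],[-3.5,-2.0,0],1],
    [[0,0,0],[-3.5,-2.0,0],1],
    [[0,0,0],[-3.5,-2.0,0],1],
    [[0,0,0],[-3.5,-2.0,0],1],
    [[0,0,0],[-3.5,-2.0,0],1],
    [[0,0,0],[-3.5,-2.0,0],1],
    [[0,0,0],[-3.5,-2.0,0],1],
    [[0,0,0],[-3.5,-2.0,0],1],
  ],
)

```text
time: 1.83
position: [500.0, 339.3, 214.9]
ee_rot: [0.0, 0.141, 0.99, 0.0]
contact_force: [1.1, 0.8, 0.8]
width: 1.002
grip_force: 0.0
```

Request:
arm_command(
  deltas=[
    [[0,0,0],[-2.5,-3.0,0],1],
    [[0,0,0],[-2.5,-3.0,0],1],
    [[0,0,0],[-2.0,-3.5,0],1],
    [[0,0,0],[0,-4,0],1],
    [[0,0,0],[0,-4,0],1],
    [[0,0,0],[0,-4,0],1],
    [[0,0,0],[0,-4,0],1],
    [[0,0,0],[0,-4,0],1],
    [[0,0,0],[0,-4,0],1],
    [[0,0,0],[0,0,0],1],
  ],
)

```text
time: 2.67
position: [470.6, -8.0, 215.0]
ee_rot: [-0.0, 0.146, 0.989, -0.001]
contact_force: [0.6, -0.1, -0.9]
width: 0.998
grip_force: 0.0
```

```bash
cat >> h.py <<'E'
from scipy.spatial.transform import Rotation as Ro
def stat():
    q=np.load('q.npy'); s=monitor.state(); o=s['ee_rot']; M=Ro.from_quat([o[1],o[2],o[3],o[0]]).as_matrix()
    c,sn=np.cos(q[2]),np.sin(q[2]); T=np.array([[c,sn],[-sn,c]]); p=s['position']
    print('t',round(s['time'],2),'TCP station',(T@(p[:2]-q[:2])).round(1),p[2].round(1),'tooly st',(T@M[:2,1]).round(3),'tz',M[:,2].round(3),'F st',(T@s['contact_force'][:2]).round(2),s['contact_force'][2].round(1),'w',round(s['width'],3),'gf',s['grip_force'])
E
python3 - <<'E'
from h import *
stat(); p=shot('wrist','w1')
from fit import W
q=np.load('q.npy'); print(-np.array(p['R']).T@np.array(p['t']))
print(proj(p,W(q,(0,q[3]-45,117))))
E
```

```text
t 2.67 TCP station [  -4.  -111.2] 215.0 tooly st [0.011 1.   ] tz [-0.    -0.002 -1.   ] F st [0.59 0.04] -0.9 w 0.998 gf 0.0
[405.74582766  13.03612204 385.78894854]
[ 81.65791068 246.5040858 ]
```

View pics/w1.png

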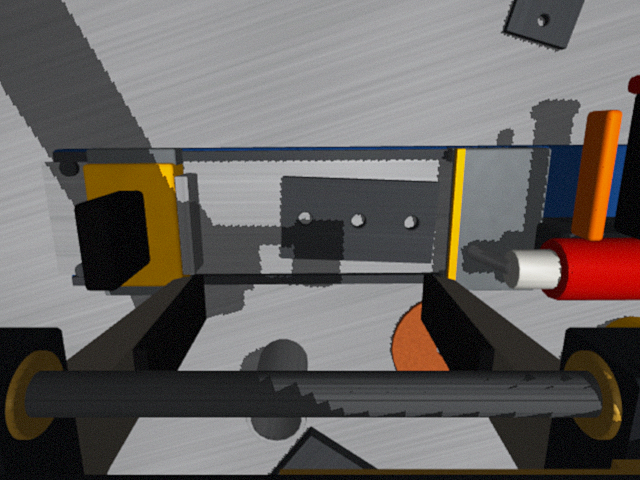

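The wrist view shows the handle as a black block at (76–148, 190–290), the pusher face at u≈195, the plate at (282–438, 176–262), the mouth brow at u≈458 and the pipe below at (280,390). I'll fit the slide position and station offsets to this picture.

```bash
python3 - <<'E'
from h import *
import fit
from fit import W
p=pickle.load(open('pics/w1.pkl','rb'));q=np.load('q.npy');q[2]=(q[2]+np.pi)%(2*np.pi)-np.pi
im=p['color'].astype(float)[180:300,60:170].max(2); 
for r in(205,220,240,260,270,280,288): print(r,p['color'][r,70:156:3].max(1))
for nm,X in dict(mouthL=(-48,0,20),slabend=(-60,-330,20)).items(): print(nm,proj(p,W(q,X)))
for s in(-225,-215,-210,-205):
    print(s,[tuple(proj(p,W(q,(x,s+y,z))).round()) for x,y,z in((-30,-56,117),(30,-56,117),(-30,-34,117),(30,-34,117),(-30,-34,54),(30,-34,54),(-40,0,50),(40,0,50))])
E
```

```text
205 [156 137  15   9  18  12  10  15  15   8  15   2  21  13  21  16  10   5
  13  10   7   7   2   5   5 136 134 130 128]
220 [152 157  24  19  15  12  12  16   4  17   8  14  10  11  19   1  10   7
   2   0  19   3  16   1   4  33 125 132 125]
240 [161 160 160  17  17   2   6   7  16  10   6  15   9   6  13  11  14  15
   7  11   7  15   8   8   3   1  92 132 137]
260 [164 158 162 158  20  12  15  14  11  18  14   5  13   3  15   2   6   7
  10   5  16  16   9  18  10  13  10 132 126]
270 [162 161  60  65  58  13  11  10  13   4  22  11  18   9   3   7   0  13
  13  14  17  14   8  65 135 132 131 121 125]
280 [171  63  67  73  65  15  15   2  13  11  13  19  10  10  14  17  13   9
   7  65 134 127 124 128 130 131 128 129 126]
288 [165 162 167 172 172 162   4   9   6  13   7  12   1  12  17   7  51  52
  55  54  52  51  55  58  49  53  57  55  60]
mouthL [444.18832155 157.73444994]
slabend [ 49.28982009 147.2520774 ]
-225 [(np.float64(43.0), np.float64(201.0)), (np.float64(57.0), np.float64(290.0)), (np.float64(77.0), np.float64(201.0)), (np.float64(90.0), np.float64(290.0)), (np.fl
[... 424 characters left out ...]
t64(174.0)), (np.float64(186.0), np.float64(271.0))]
-210 [(np.float64(66.0), np.float64(201.0)), (np.float64(80.0), np.float64(290.0)), (np.float64(101.0), np.float64(200.0)), (np.float64(113.0), np.float64(290.0)), (np.float64(140.0), np.float64(187.0)), (np.float64(148.0), np.float64(262.0)), (np.float64(184.0), np.float64(173.0)), (np.float64(193.0), np.float64(271.0))]
-205 [(np.float64(74.0), np.float64(201.0)), (np.float64(87.0), np.float64(290.0)), (np.float64(109.0), np.float64(200.0)), (np.float64(120.0), np.float64(290.0)), (np.float64(147.0), np.float64(187.0)), (np.float64(154.0), np.float64(261.0)), (np.float64(191.0), np.float64(173.0)), (np.float64(199.0), np.float64(271.0))]
```

Request:
arm_command(
  deltas=[
    [[0,0,-0.6],[-0.1,-3.5,0],1],
    [[0,0,0],[-0.1,-3.5,0],1],
    [[0,0,0],[-0.1,-3.5,0],1],
    [[0,0,0],[-0.1,-3.5,0],1],
    [[0,0,0],[0,0,1.5],1],
    [[0,0,0],[0,0,1.5],1],
    [[0,0,0],[0,0,0],1],
    [[0,0,0],[0,0,0],1],
  ],
)

```text
time: 3.38
position: [438.7, -135.3, 184.3]
ee_rot: [-0.001, 0.135, 0.991, 0.0]
contact_force: [0.8, -0.4, 0.4]
width: 1.0
grip_force: 0.0
```

```bash
python3 - <<'E'
from h import *
from fit import W
stat(); p=shot('wrist','w2'); q=np.load('q.npy')
m=p['color'].max(2)<35
st=monitor.state()
for s in(-210,-205,-200):
    print(s,[tuple(proj(p,W(q,(x,s+y,z))).round().astype(int)) for x,y,z in((-30,-56,117),(30,-56,117),(-30,-34,117),(30,-34,117),(-30,-34,54),(-30,-56,54))])
E
```

```text
t 3.38 TCP station [   0.8 -242.2] 184.3 tooly st [-0.011  1.   ] tz [-0.001  0.    -1.   ] F st [ 0.92 -0.16] 0.4 w 1.0 gf 0.0
-210 [(np.int64(269), np.int64(198)), (np.int64(270), np.int64(298)), (np.int64(308), np.int64(198)), (np.int64(308), np.int64(299)), (np.int64(309), np.int64(185)), (np.int64(278), np.int64(184))]
-205 [(np.int64(278), np.int64(198)), (np.int64(279), np.int64(299)), (np.int64(317), np.int64(199)), (np.int64(316), np.int64(299)), (np.int64(317), np.int64(185)), (np.int64(285), np.int64(184))]
-200 [(np.int64(287), np.int64(198)), (np.int64(287), np.int64(299)), (np.int64(326), np.int64(199)), (np.int64(324), np.int64(299)), (np.int64(324), np.int64(185)), (np.int64(292), np.int64(184))]
```

View pics/w2.png

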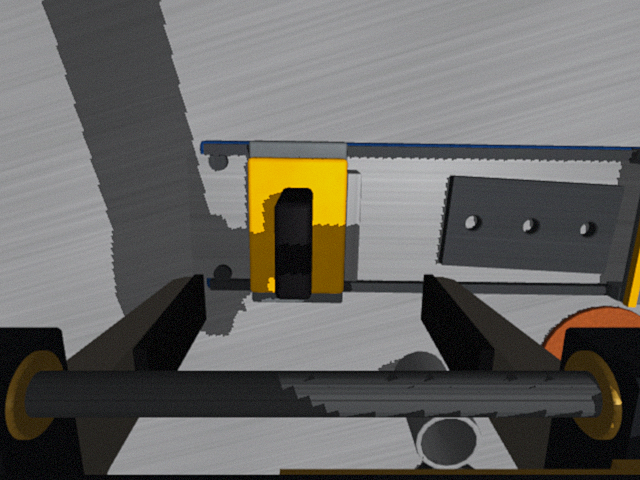

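The handle top lies at u 275–313, v 198–298, which matches 117 mm height and a handle y of about −251.5, so I need another −9 mm along y and then down. The fingers straddle it freely.

Request:
arm_command(
  deltas=[
    [[0,0,0.6],[0,-0.9,0],1],
    [[0,0,0],[0,0,2.8],1],
    [[0,0,0],[0,0,2.8],1],
    [[0,0,0],[0,0,2.8],1],
    [[0,0,0],[0,0,2.8],1],
    [[0,0,0],[0,0,0],0.2],
    [[0,0,0],[0,0,0],-0.2],
    [[0,0,0],[0,0,0],-0.4],
    [[0,0,0],[0,0,0],-0.5],
    [[0,0,0],[0,0,0],-0.5],
  ],
  force=25,
)

```text
time: 4.27
position: [437.5, -145.2, 74.3]
ee_rot: [0.002, 0.141, 0.99, 0.0]
contact_force: [-0.4, -0.5, 0.9]
width: 0.661
grip_force: 0.0
```

```bash
python3 -c "
from h import *
stat()"
```

```text
t 4.27 TCP station [   2.4 -252.1] 74.3 tooly st [0.001 1.   ] tz [ 0.004 -0.    -1.   ] F st [-0.26 -0.55] 0.9 w 0.661 gf 0.0
```

Request:
arm_command(
  deltas=[
    [[0,0,0],[0,0,0],-1],
    [[0,0,0],[0,0,0],-1],
    [[0,0,0],[0,0,0],-1],
    [[0,0,0],[0,0,0],-1],
    [[0,0,0],[0,0,0],-1],
    [[0,0,0],[0,0,0],-1],
    [[0,0,0],[0,0,0],-1],
    [[0,0,0],[0,0,0],-1],
  ],
  force=25,
)

```text
time: 4.93
position: [436.0, -145.4, 72.6]
ee_rot: [-0.0, 0.141, 0.99, -0.0]
contact_force: [-1.8, -2.9, 2.7]
width: 0.239
grip_force: 25.0
```

```bash
python3 -c "
from h import *
stat()"
```

```text
t 4.93 TCP station [   1.  -252.8] 72.6 tooly st [0.001 1.   ] tz [-0. -0. -1.] F st [-0.91 -3.3 ] 2.7 w 0.239 gf 24.998905956745148
```

Request:
arm_command(
  deltas=[
    [[0,0,0],[0,0.8,0],-1],
    [[0,0,0],[0,0.8,0],-1],
    [[0,0,0],[0,0.8,0],-1],
    [[0,0,0],[0,0.8,0],-1],
    [[0,0,0],[0,0.8,0],-1],
    [[0,0,0],[0,0.8,0],-1],
    [[0,0,0],[0,0.8,0],-1],
    [[0,0,0],[0,0.8,0],-1],
    [[0,0,0],[0,0.6,0],-1],
    [[0,0,0],[0,0.5,0],-1],
  ],
)

```text
time: 5.77
position: [457.3, -72.8, 72.6]
ee_rot: [0.0, 0.141, 0.99, -0.0]
contact_force: [-0.9, -8.8, 2.1]
width: 0.238
grip_force: 25.0
```

```bash
python3 -c "
from h import *
stat()"
```

```text
t 5.77 TCP station [   1.2 -177.1] 72.6 tooly st [0.001 1.   ] tz [ 0.    -0.001 -1.   ] F st [ 1.63 -8.7 ] 2.1 w 0.238 gf 25.000964105129242
```

Request:
arm_command(
  deltas=[
    [[0,0,0],[0,0.2,0],-1],
    [[0,0,0],[0,0.2,0],-1],
    [[0,0,0],[0,0.2,0],-1],
    [[0,0,0],[0,0.2,0],-1],
    [[0,0,0],[0,0.2,0],-1],
  ],
)

```text
time: 6.18
position: [459.9, -63.9, 72.6]
ee_rot: [0.0, 0.141, 0.99, -0.001]
contact_force: [-0.9, -7.5, 2.0]
width: 0.239
grip_force: 25.0
```

```bash
python3 -c "
from h import *
stat()"
```

```text
t 6.18 TCP station [   1.3 -167.8] 72.6 tooly st [0.001 1.   ] tz [ 0.    -0.001 -1.   ] F st [ 1.22 -7.49] 2.0 w 0.239 gf 24.99957025051117
```

Request:
arm_command(
  deltas=[
    [[0,0,0],[0,0.2,0],-1],
    [[0,0,0],[0,0.2,0],-1],
    [[0,0,0],[0,0.1,0],-1],
    [[0,0,0],[0,0.1,0],-1],
    [[0,0,0],[0,0.1,0],-1],
  ],
)

```text
time: 6.6
position: [461.9, -57.3, 72.6]
ee_rot: [0.0, 0.141, 0.99, -0.001]
contact_force: [-0.9, -9.0, 2.4]
width: 0.241
grip_force: 25.0
```

```bash
cat > f.py <<'E'
from h import *
a=[]
for i in range(4):
    eyes.camera('wrist'); s=monitor.state(); a.append(s['contact_force'][:2]@[.278,.961])
print(np.round(a,1)); stat()
E
python3 f.py
```

```text
[-7.8 -6.  -7.9 -7.7]
t 6.8 TCP station [   1.3 -160.6] 72.6 tooly st [0.001 1.   ] tz [ 0.    -0.001 -1.   ] F st [ 0.76 -7.74] 2.4 w 0.238 gf 24.999584555625916
```

Request:
arm_command(
  deltas=[
    [[0,0,0],[0,0.1,0],-1],
    [[0,0,0],[0,0.1,0],-1],
    [[0,0,0],[0,0.1,0],-1],
  ],
)

```text
time: 7.05
position: [462.7, -54.4, 72.6]
ee_rot: [0.0, 0.141, 0.99, -0.001]
contact_force: [-1.3, -8.6, 2.2]
width: 0.237
grip_force: 25.0
```

```bash
python3 f.py
```

```text
[-8.  -7.6 -7.2 -7.2]
t 7.25 TCP station [   1.3 -157.7] 72.7 tooly st [0.001 1.   ] tz [ 0.    -0.001 -1.   ] F st [ 1.99 -7.19] 1.9 w 0.236 gf 24.999562203884125
```

Request:
arm_command(
  deltas=[
    [[0,0,0],[0,0.1,0],-1],
    [[0,0,0],[0,0.1,0],-1],
    [[0,0,0],[0,0.1,0],-1],
  ],
)

```text
time: 7.5
position: [463.6, -51.5, 72.7]
ee_rot: [0.0, 0.141, 0.99, -0.001]
contact_force: [-0.5, -8.3, 1.9]
width: 0.24
grip_force: 25.0
```

```bash
python3 f.py
```

```text
[-7.  -6.4 -6.9 -7. ]
t 7.7 TCP station [   1.3 -154.6] 72.7 tooly st [0.001 1.   ] tz [ 0.    -0.001 -1.   ] F st [ 1.16 -7.  ] 1.6 w 0.236 gf 24.9995219707489
```

Request:
arm_command(
  deltas=[
    [[0,0,0],[0,0.1,0],-1],
    [[0,0,0],[0,0.1,0],-1],
    [[0,0,0],[0,0.1,0],-1],
  ],
)

```text
time: 7.95
position: [464.4, -48.7, 72.6]
ee_rot: [0.0, 0.141, 0.99, -0.001]
contact_force: [-0.7, -8.9, 2.5]
width: 0.236
grip_force: 25.0
```

```bash
python3 f.py
```

```text
[-8.1 -7.1 -7.4 -6.6]
t 8.15 TCP station [   1.3 -151.6] 72.7 tooly st [0.001 1.   ] tz [ 0.    -0.001 -1.   ] F st [ 1.91 -6.63] 1.4 w 0.236 gf 24.99955862760544
```

Request:
arm_command(
  deltas=[
    [[0,0,0],[0,0.1,0],-1],
    [[0,0,0],[0,0.1,0],-1],
    [[0,0,0],[0,0.1,0],-1],
  ],
)

```text
time: 8.4
position: [465.2, -45.8, 72.6]
ee_rot: [0.0, 0.141, 0.99, -0.001]
contact_force: [-0.7, -7.3, 2.4]
width: 0.238
grip_force: 25.0
```

```bash
python3 f.py
```

```text
[-7.5 -7.1 -7.4 -7.5]
t 8.6 TCP station [   1.3 -148.6] 72.6 tooly st [0.001 1.   ] tz [ 0.    -0.001 -1.   ] F st [ 0.93 -7.52] 1.7 w 0.241 gf 24.999513030052185
```

Request:
arm_command(
  deltas=[
    [[0,0,0],[0,0.1,0],-1],
    [[0,0,0],[0,0.1,0],-1],
    [[0,0,0],[0,0.1,0],-1],
  ],
)

```text
time: 8.85
position: [466.1, -42.9, 72.6]
ee_rot: [0.0, 0.141, 0.99, -0.001]
contact_force: [-1.1, -8.6, 2.4]
width: 0.24
grip_force: 25.0
```

```bash
python3 f.py
```

```text
[-7.8 -6.3 -7.7 -7.2]
t 9.05 TCP station [   1.3 -145.7] 72.6 tooly st [0.001 1.   ] tz [ 0.    -0.001 -1.   ] F st [ 2.19 -7.19] 1.7 w 0.24 gf 24.99940574169159
```

Request:
arm_command(
  deltas=[
    [[0,0,0],[0,0.1,0],-1],
    [[0,0,0],[0,0.1,0],-1],
    [[0,0,0],[0,0.1,0],-1],
  ],
)

```text
time: 9.3
position: [466.9, -40.0, 72.7]
ee_rot: [0.0, 0.141, 0.99, -0.001]
contact_force: [-0.7, -8.7, 3.3]
width: 0.238
grip_force: 25.0
```

```bash
python3 f.py
```

```text
[-8.3 -7.3 -7.5 -6.9]
t 9.5 TCP station [   1.4 -142.7] 72.6 tooly st [0.001 1.   ] tz [ 0.    -0.001 -1.   ] F st [ 1.28 -6.93] 2.5 w 0.235 gf 24.999485313892365
```

Request:
arm_command(
  deltas=[
    [[0,0,0],[0,0.1,0],-1],
    [[0,0,0],[0,0.1,0],-1],
    [[0,0,0],[0,0.1,0],-1],
  ],
)

```text
time: 9.75
position: [467.7, -37.2, 72.6]
ee_rot: [0.0, 0.141, 0.99, -0.001]
contact_force: [0.2, -9.0, 2.5]
width: 0.236
grip_force: 25.0
```

```bash
python3 f.py
```

```text
[-7.9 -7.8 -6.9 -7.3]
t 9.95 TCP station [   1.4 -139.7] 72.7 tooly st [0.001 1.   ] tz [ 0.    -0.001 -1.   ] F st [ 2.13 -7.27] 1.7 w 0.239 gf 24.999377131462097
```

Request:
arm_command(
  deltas=[
    [[0,0,0],[0,0.1,0],-1],
    [[0,0,0],[0,0.1,0],-1],
    [[0,0,0],[0,0.1,0],-1],
  ],
)

```text
time: 10.2
position: [468.6, -34.3, 72.6]
ee_rot: [0.0, 0.141, 0.99, -0.001]
contact_force: [-0.3, -9.0, 3.4]
width: 0.24
grip_force: 25.0
```

```bash
python3 f.py
```

```text
[-7.6 -8.1 -7.7 -7.2]
t 10.4 TCP station [   1.4 -136.7] 72.6 tooly st [0.001 1.   ] tz [ 0.    -0.001 -1.   ] F st [ 1.52 -7.22] 1.8 w 0.24 gf 24.999371767044067
```

Request:
arm_command(
  deltas=[
    [[0,0,0],[0,0.1,0],-1],
    [[0,0,0],[0,0.1,0],-1],
    [[0,0,0],[0,0.1,0],-1],
  ],
)

```text
time: 10.65
position: [469.4, -31.8, 72.7]
ee_rot: [0.0, 0.141, 0.99, -0.001]
contact_force: [-1.3, -10.2, 2.1]
width: 0.238
grip_force: 25.0
```

```bash
python3 f.py
```

```text
[-9.6 -8.7 -8.9 -8.4]
t 10.85 TCP station [   1.4 -134.1] 72.6 tooly st [0.001 1.   ] tz [ 0.    -0.001 -1.   ] F st [ 2.85 -8.36] 2.1 w 0.24 gf 24.99974548816681
```

Force rose by about 1.3 N, which is probably the pin, so the steps get smaller.

Request:
arm_command(
  deltas=[
    [[0,0,0],[0,0.1,0],-1],
    [[0,0,0],[0,0.1,0],-1],
  ],
)

```text
time: 11.02
position: [469.9, -30.0, 72.6]
ee_rot: [0.0, 0.141, 0.99, -0.001]
contact_force: [-1.3, -10.1, 1.8]
width: 0.237
grip_force: 25.0
```

```bash
python3 f.py
```

```text
[-8.7 -8.6 -8.2 -8.6]
t 11.22 TCP station [   1.4 -132.2] 72.6 tooly st [0.002 1.   ] tz [ 0.    -0.001 -1.   ] F st [ 2.06 -8.6 ] 2.3 w 0.241 gf 24.99992072582245
```

Request:
arm_command(
  deltas=[
    [[0,0,0],[0,0.1,0],-1],
    [[0,0,0],[0,0.1,0],-1],
  ],
)

```text
time: 11.38
position: [470.4, -28.2, 72.6]
ee_rot: [0.0, 0.141, 0.99, -0.001]
contact_force: [-0.9, -11.4, 2.7]
width: 0.239
grip_force: 25.0
```

```bash
python3 f.py
```

```text
[ -8.6  -9.   -9.6 -10. ]
t 11.58 TCP station [   1.4 -130.5] 72.7 tooly st [0.002 1.   ] tz [ 0.    -0.002 -1.   ] F st [  0.98 -10.01] 2.7 w 0.242 gf 25.000910460948944
```

Request:
arm_command(
  deltas=[
    [[0,0,0],[0,0.1,0],-1],
  ],
)

```text
time: 11.67
position: [470.4, -28.1, 72.6]
ee_rot: [-0.0, 0.142, 0.99, -0.001]
contact_force: [-3.0, -15.3, 4.4]
width: 0.238
grip_force: 25.0
```

```bash
python3 f.py
```

```text
[-12.6 -12.7 -12.4 -12.3]
t 11.87 TCP station [   1.4 -130.5] 72.6 tooly st [0.002 1.   ] tz [-0.    -0.002 -1.   ] F st [  2.25 -12.29] 4.3 w 0.239 gf 25.006636083126068
```

The plate is home: position is unchanged while force rises about 3 N/mm. I'll build up to around 22 N.

Request:
arm_command(
  deltas=[
    [[0,0,0],[0,0.1,0],-1],
    [[0,0,0],[0,0.1,0],-1],
    [[0,0,0],[0,0,0],-1],
  ],
)

```text
time: 12.12
position: [470.4, -28.1, 72.7]
ee_rot: [-0.0, 0.142, 0.99, -0.002]
contact_force: [-3.1, -17.6, 6.0]
width: 0.238
grip_force: 25.0
```

```bash
python3 f.py
```

```text
[-18.4 -18.  -17.9 -17.5]
t 12.32 TCP station [   1.4 -130.5] 72.6 tooly st [0.004 1.   ] tz [-0.001 -0.004 -1.   ] F st [  2.01 -17.48] 5.3 w 0.24 gf 25.024649798870087
```

Request:
arm_command(
  deltas=[
    [[0,0,0],[0,0.1,0],-1],
    [[0,0,0],[0,0.1,0],-1],
    [[0,0,0],[0,0,0],-1],
    [[0,0,0],[0,0,0],-1],
    [[0,0,0],[0,0,0],-1],
    [[0,0,0],[0,0,0],-1],
    [[0,0,0],[0,0,0],-1],
    [[0,0,0],[0,0,0],-1],
    [[0,0,0],[0,0,0],-1],
  ],
)

```text
time: 13.07
position: [470.4, -28.1, 72.6]
ee_rot: [-0.001, 0.143, 0.99, -0.003]
contact_force: [-4.5, -23.1, 7.3]
width: 0.239
grip_force: 25.0
```

```bash
python3 f.py
```

```text
[-23.6 -23.6 -23.3 -22.2]
t 13.27 TCP station [   1.4 -130.4] 72.6 tooly st [0.005 1.   ] tz [-0.002 -0.006 -1.   ] F st [  1.61 -22.14] 7.4 w 0.238 gf 25.03233477473259
```

Request:
arm_command(
  deltas=[
    [[0,0,0],[0,0,0],-1],
    [[0,0,0],[0,0,0],-1],
    [[0,0,0],[0,0,0],-1],
    [[0,0,0],[0,0,0],-1],
    [[0,0,0],[0,0,0],-1],
    [[0,0,0],[0,0,0],-1],
    [[0,0,0],[0,0,0],-1],
  ],
)

```text
time: 13.85
position: [470.4, -28.0, 72.6]
ee_rot: [-0.001, 0.143, 0.99, -0.003]
contact_force: [-4.8, -22.9, 6.9]
width: 0.24
grip_force: 25.0
```

Held at about 23 N for more than 1 s. Next I'll relax to a light push and open.

Request:
arm_command(
  deltas=[
    [[0,0,0],[0,-0.2,0],-1],
    [[0,0,0],[0,-0.2,0],-1],
    [[0,0,0],[0,-0.15,0],-1],
    [[0,0,0],[0,0,0],-1],
    [[0,0,0],[0,0,0],0.3],
    [[0,0,0],[0,0,0],0.3],
    [[0,0,0],[0,0,0],0.3],
    [[0,0,0],[0,0,0],0.3],
    [[0,0,0],[0,0,0],0.3],
    [[0,0,0],[0,0,0],0.3],
  ],
)

```text
time: 14.68
position: [470.3, -26.8, 72.5]
ee_rot: [-0.0, 0.14, 0.99, 0.0]
contact_force: [-0.5, -0.2, -0.5]
width: 0.641
grip_force: 0.0
```

```bash
python3 f.py
```

```text
[ 0.1 -0.2 -0.9 -0.8]
t 14.88 TCP station [   1.1 -129.6] 72.6 tooly st [0.001 1.   ] tz [ 0.  0. -1.] F st [-0.54 -0.81] -0.0 w 0.653 gf 0.0
```

Released cleanly. Going up and across to above the trigger.

Request:
arm_command(
  deltas=[
    [[0,0,0],[0,0,-2],1],
    [[0,0,0],[0,0,-4],1],
    [[0,0,0],[0,0,-4],1],
    [[0,0,0],[0,0,-4],1],
    [[0,0,0],[0.8,3.4,0],1],
    [[0,0,0],[0.8,3.4,0],1],
    [[0,0,0],[0.8,3.4,0],1],
    [[0,0,0],[0.8,3.4,0],1],
    [[0,0,0],[0.8,3.4,0],1],
    [[0,0,0],[0.8,3.4,0],1],
  ],
)

```text
time: 15.72
position: [480.8, 183.6, 212.8]
ee_rot: [0.0, 0.141, 0.99, 0.0]
contact_force: [1.6, -0.7, -0.4]
width: 0.998
grip_force: 0.0
```

Request:
arm_command(
  deltas=[
    [[0,0,0],[0.8,3.4,0],1],
    [[0,0,0],[0,0,0],1],
    [[0,0,0],[0,0,0],1],
  ],
)

```text
time: 15.97
position: [482.2, 218.9, 212.2]
ee_rot: [-0.0, 0.139, 0.99, -0.0]
contact_force: [-0.2, 0.5, -0.9]
width: 0.995
grip_force: 0.0
```

```bash
python3 - <<'E'
from h import *
from fit import W
stat(); p=shot('wrist','w3'); q=np.load('q.npy')
im=p['color'][:,:,::-1].copy()
def box(x0,x1,y0,y1,z0,z1,col):
    c=[tuple(int(round(v)) for v in proj(p,W(q,(x,y,z)))) for x in(x0,x1) for y in(y0,y1) for z in(z0,z1)]
    for i in range(8):
        for k in(1,2,4):
            if not i&k: cv2.line(im,c[i],c[i|k],col,1)
box(-105,-5,105,133,78,112,(0,255,255)); box(-85,0,73,83,83,107,(255,0,255)); box(-60,60,-330,210,0,20,(0,255,0))
cv2.imwrite('pics/w3o.png',im)
E
```

```text
t 15.97 TCP station [-55.9 110. ] 212.2 tooly st [-0.003  1.   ] tz [-0.001 -0.    -1.   ] F st [-0.35  0.42] -0.9 w 0.995 gf 0.0
```

View pics/w3o.png

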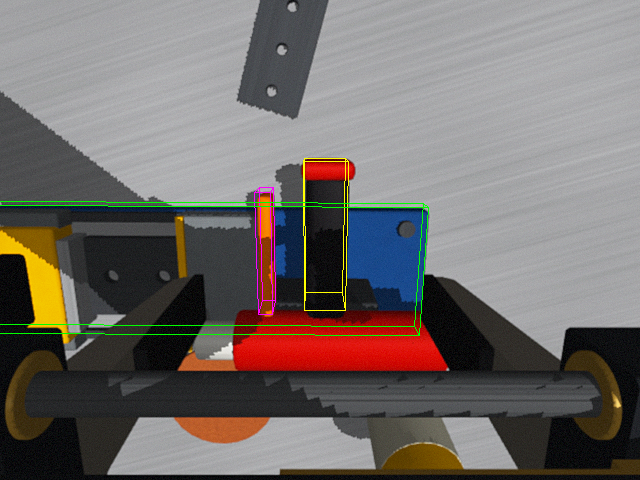

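The overlay matches to about 1 px: blade at u 257–274, grip at 303–348. The fingers straddle both, so I can descend and squeeze.

Request:
arm_command(
  deltas=[
    [[0,0,0],[0,-0.2,2],1],
    [[0,0,0],[0,0,3],1],
    [[0,0,0],[0,0,3],1],
    [[0,0,0],[0,0,3],1],
    [[0,0,0],[0,0,2.5],1],
    [[0,0,0],[0,0,0],1],
  ],
  force=15,
)

```text
time: 16.52
position: [479.3, 211.4, 73.5]
ee_rot: [-0.003, 0.142, 0.99, -0.003]
contact_force: [-1.3, -0.2, 0.2]
width: 1.0
grip_force: 0.0
```

```bash
python3 -c "
from h import *
stat()"
```

```text
t 16.52 TCP station [-56.6 102. ] 73.5 tooly st [0.003 1.   ] tz [-0.007 -0.005 -1.   ] F st [-1.16 -0.56] 0.2 w 1.0 gf 0.0
```

Request:
arm_command(
  deltas=[
    [[0,0,0],[0,0,0],1],
    [[0,0,0],[0,0,0],1],
  ],
)

```text
time: 16.68
position: [483.4, 214.3, 79.0]
ee_rot: [0.001, 0.142, 0.99, 0.0]
contact_force: [0.2, 0.1, -0.3]
width: 0.998
grip_force: 0.0
```

```bash
python3 -c "
from h import *
stat()"
```

```text
t 16.68 TCP station [-53.5 106. ] 79.0 tooly st [0.002 1.   ] tz [ 0.002  0.    -1.   ] F st [0.16 0.14] -0.3 w 0.998 gf 0.0
```

Request:
arm_command(
  deltas=[
    [[0,0,0],[0,0.3,0.2],1],
    [[0,0,0],[0,0,0],-1],
    [[0,0,0],[0,0,0],-1],
    [[0,0,0],[0,0,0],-1],
    [[0,0,0],[0,0,0],-1],
    [[0,0,0],[0,0,0],-1],
    [[0,0,0],[0,0,0],-1],
    [[0,0,0],[0,0,0],-1],
    [[0,0,0],[0,0,0],-1],
  ],
  force=15,
)

```text
time: 17.43
position: [483.4, 217.9, 75.7]
ee_rot: [0.0, 0.141, 0.99, 0.0]
contact_force: [0.3, -1.8, 0.7]
width: 0.516
grip_force: 14.3
```

```bash
python3 -c "
from h import *
stat()"
```

```text
t 17.43 TCP station [-54.5 109.4] 75.7 tooly st [0.001 1.   ] tz [ 0.001  0.    -1.   ] F st [ 0.75 -1.68] 0.7 w 0.516 gf 14.327335953712463
```

Request:
arm_command(
  deltas=[
    [[0,0,0],[0,0,0],-1],
    [[0,0,0],[0,0,0],-1],
    [[0,0,0],[0,0,0],-1],
  ],
)

```text
time: 17.68
position: [483.4, 217.9, 75.6]
ee_rot: [0.0, 0.141, 0.99, 0.0]
contact_force: [0.2, -1.3, 1.7]
width: 0.513
grip_force: 14.3
```

```bash
python3 -c "
from h import *
stat()"
```

```text
t 17.68 TCP station [-54.5 109.4] 75.6 tooly st [0.001 1.   ] tz [ 0.001  0.    -1.   ] F st [ 0.6  -1.19] 1.7 w 0.513 gf 14.326534029096365
```

The squeeze is full: 12.8 mm of travel at the pad edge, force well above 6 N. I'll hold a little longer, then open.

Request:
arm_command(
  deltas=[
    [[0,0,0],[0,0,0],-1],
    [[0,0,0],[0,0,0],-1],
    [[0,0,0],[0,0,0],1],
    [[0,0,0],[0,0,0],1],
    [[0,0,0],[0,0,0],1],
    [[0,0,0],[0,0,0],1],
    [[0,0,0],[0,0,0],1],
    [[0,0,0],[0,0,0],1],
    [[0,0,0],[0,0,0],1],
    [[0,0,0],[0,0,0],1],
  ],
)

```text
time: 18.52
position: [483.1, 218.6, 75.6]
ee_rot: [0.0, 0.14, 0.99, 0.0]
contact_force: [-0.1, -0.1, -0.0]
width: 1.003
grip_force: 0.0
```

Request:
arm_command(
  deltas=[
    [[0,0,0],[0,0,0],1],
    [[0,0,0],[0,0,-2],1],
    [[0,0,0],[0,0,-3],1],
    [[0,0,0],[0,0,-3],1],
    [[0,0,0],[0,0,-3],1],
    [[0,0,0],[0,0,-3],1],
    [[0,0,0],[0,0,0],1],
    [[0,0,0],[0,0,0],1],
    [[0,0,0],[0,0,0],1],
  ],
)

```text
time: 19.27
position: [482.6, 217.8, 215.1]
ee_rot: [-0.0, 0.141, 0.99, -0.0]
contact_force: [-0.8, -0.3, -0.2]
width: 0.998
grip_force: 0.0
```

```bash
python3 - <<'E'
from h import *
stat(); p=shot('wrist','w4'); b=shot('scene','sc2')
cv2.imwrite('pics/fin.png',np.hstack([cv2.resize(p['color'],(400,300)),cv2.resize(b['color'][140:400,200:460],(400,300))])[:,:,::-1])
E
```

```text
t 19.27 TCP station [-55.3 109.1] 215.1 tooly st [0. 1.] tz [-0.001 -0.    -1.   ] F st [-0.69 -0.46] -0.2 w 0.998 gf 0.0
```

View pics/fin.png

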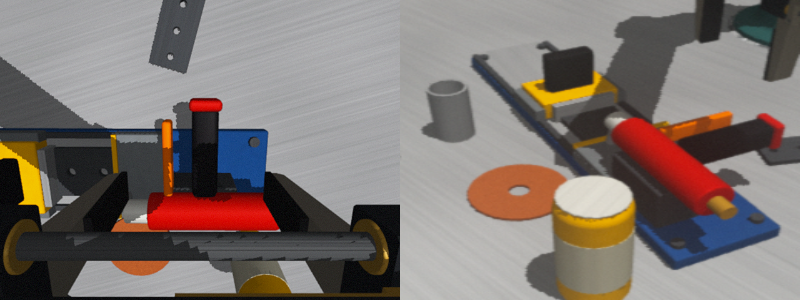

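The carriage is closed on the plate, the trigger is back at its released place, and the pipe, disc and can look undisturbed.

```bash
python3 -c "
from h import *
print(arm.job_done())"
```

```text
the job is handed in; nothing more can be done
None
```

I handed the job in at about 19 s with every step done: the plate was pressed home on the stop at about 23 N for over a second, the carriage was left closed on it, and the trigger was fully squeezed for about half a second and sprang back; no verdict came back.

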